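Close the gel caster on its tray

ROBOT

A 6-joint arm with a two-finger parallel gripper is mounted at the origin on the work surface. World frame = base frame: x ahead of the robot, y to its left, z up, the work surface at z = 0. Lengths are in mm, angles in rad, forces in N, time in s.
With the tool pointing down it reaches from about 250 to 800 mm from the base axis. Payload 3.9 kg.
Tool frame: the origin (TCP) lies at the very end of the fingers, on their centre line; the grasp point (between the pads) lies 19 mm behind it; x points along the fingers, y is the direction in which the jaws open and shut, and the axes are right-handed (so a half turn about x gives the same grasp; the last joint's range is limited). The gripper opens to 85 mm and grips with 20 to 120 N. Pads are 22 mm wide; open, the fingers measure 114 mm over their backs; the gripper's body (76 mm by 85 mm) begins 54 mm behind the grasp point. The pads swing forward as they close: fully open they stand 13 mm farther back than shut.
Start: joints at [-1.236, 0.26, -0.138, 1.173, 0, 1.571], TCP at [172.5, -495.842, 231.304] pointing down, gripper open.
Joint ranges: [-2.78, 2.78], [-0.83, 1.72], [-1.28, 1.37], [-1.9, 2.12], [-1.57, 1.48], [-3.14, 3.14]. Speed limits (rad/s): [2.57, 2.57, 3.14, 3.14, 3.14, 3.14].

INTERFACE

Orientations are given as a rotation vector (axis times angle).
In Python, from workcell import robot gives the robot as it stands.
- The arm moves only by the shell command python3 -m handwheel 'ROWS'. ROWS is JSON, a list of rows, each a list of 3 entries, a list of its own where there are three numbers: the opening, from -1 (shut) to 1 (fully open), then the shift along the tool's x, y, z in m, then the turn about the tool's x in degrees. A call has 1 to 10 rows; each row is the pose to reach, as a shift and turn from the pose commanded when the call began, along the tool's axes at that moment; what a row does not reach only later rows make up. A row lasts 1/12 s, in which the tool goes at most 41.7 mm and 7.16 degrees, less where a joint would pass 70% of its speed; a pose out of reach is approached as far as the arm can. A call with a gripper value outside its range is refused whole. The fingers move at their own pace and stop on an object; the grip force is fixed at half the most. Time passes only in rows, so rows that repeat a pose let the fingers close. It gives the time, the measured TCP pose, the force and the opening at its end, in the units of the state.
- robot.sense(): the state, without advancing time (a new reading comes with each control period).
- robot.get_image(name): name is "side" or "top" or "wrist"; returns (picture, depth): 400x640x3 uint8, red, green, blue; 400x640 float32, mm along the optical axis (not along the pixel's ray), 0 where there is no reading.
- robot.camera_info(name): a dict with "mtx" (3x3 intrinsics, pixels), "R" (3x3) and "t" (3): a world point X has camera coordinates R X + t; the wrist camera has in their place "T_tool_cam" (4x4, takes a point from camera to tool coordinates, whose origin is the TCP and whose axes are the tool frame's). Camera axes: x right, y down, z forward; pixel columns grow to the right and rows downward; lengths in mm; the calibration is good to about 2 mm. A picture is of the moment at which its call begins: read the wrist's pose just before it. camera_info takes no time and is no camera call.
- robot.finish_job(): hands the job in, once; it reports no verdict.
Trained networks look in the newest picture that a camera, given by its name, has taken for a name from the list of things; names that differ only in an ending like _2 or _b are one class to them, and where a whole thing is asked for, a point or a joint stands for the part that bears it (a point fixed in the world has none). Each returns a list of dicts, best first, with "confidence" (0 to 1); they miss things now and then, are a little off and sometimes report something else, mostly with a low value. They report only what shows in the picture. A call takes as long as a camera call. They do not tell look-alikes from the thing itself.
- robot.search_frame(target, camera): "location" ([x, y, z] in mm, in world coordinates, good to about 4 mm: the middle of the surface that is visible of it).
The state is a dict: "time": time; "joint_positions": joint angles; "qd": joint speeds; "joint_efforts": joint torques, N m; "ee_pos": TCP position; "tool_rot": TCP orientation; "ft_force": force on the tool from outside, world axes, zero at the start; "wrist_torque": the same for the moment, N m; "width": finger opening in mm.
Only numpy, scipy, OpenCV 4.12 (cv2) and the standard library are available. Lean on these libraries where they do the work, as an engineer would, in place of code of your own. Each camera call takes 0.05 s, during which the arm holds its last target. There are 200 camera calls.

TASK

Get the gel caster ready for pouring: turn its red cam lever clockwise as far as it goes, so that the low side of the cam faces the blue sliding wall, then gently push the wall forward until the clear tray is shut up tight between the two end walls, and turn the lever all the way back to lock the wall there. Work by pushing with the fingertips: do not grip or force the lever, do not lift the tray, and leave everything else on the bench where it is.

Things in the scene. Friction and masses are not known exactly. Their poses are not given: they have to be found in the camera images.
- caster: Gel caster fixed on the bench: white base plate 290 mm long (x) by 200 mm wide (y), top 22 mm above the bench. Origin on the bench under its middle. +x is forward, the way the sliding wall closes; the cam is on the +y side. The fixed grey end wall stands at the +x end, 94 mm wide, 42 mm above the plate, its black gasket face at x = +115 mm. Two ribs 6 mm high keep the tray straight.
- cam (a joint): Angle of the red cam with its lever, rad, growing clockwise seen from above; starts at 0 to 0.25. At 0 (stop) the high lobe, 32 mm from the pivot, lies across the roller's path: it blocks the wall, or locks it from behind once home. At 1.8 (stop) the low side, 14 mm from the pivot, faces the path: the wall passes freely. Stiff: 0.25 N m, 3.5 N at the knob; stays where it is left.
- cam_pivot (a point): On the cam's upright pivot axis, 67 mm above the bench; in the caster's frame x = -10.5 mm, y = +80 mm. When the cam turns back to 0 its lobe sweeps in behind the roller and nudges a wall that is a few mm short forward.
- lever_knob (a point): Middle of the black upright finger knob (15 mm diameter, from 49 to 85 mm above the bench, this point at 67 mm) on the red lever, 72 mm from the pivot axis. In the caster's frame the direction pivot to knob is 140 degrees (counter-clockwise from +x) at cam 0, 37 degrees at cam 1.8. The bar is 41 to 49 mm above the bench; small stop pegs stand 36 mm from the pivot, tops at 48 mm.
- wall (a joint): Travel of the blue sliding wall along the caster's +x, in m; starts at 0 to 0.018. At 0.075 it is fully home: its gasket meets the tray's end, and the tray's other end is on the fixed wall's gasket, which stops it. Friction 2 to 3 N; it stays where it is left.
- wall_back (a point): Middle of the sliding wall's rear (-x) face, 43 mm above the bench: push it along the caster's +x. The wall is an upright plate 94 mm wide, 12 mm thick, top 64 mm above the bench. A foot 6 mm high reaches 31 mm back from this face; gusset ribs 26 mm high, 31 mm long at y = +-41 mm. Its gasket is 3 mm thick, on the front.
- wall_roller (a point): Steel follower roller (14 mm diameter, upright) on the sliding wall's +y end, at caster y = +56 mm, in line with the middle of the wall's thickness; the point is 31 mm above the bench.
- tray_mid (a point): Middle of the clear gel tray, a loose U-shaped channel 100 mm long (along the caster's x), 82 mm wide, 27 mm high, open at both ends, standing on the base plate between the end walls; the point is 13.5 mm above its underside. Seated it is at x = +65 mm in the caster's frame; at the start it stands up to 12 mm short of that.
- comb: White gel comb lying flat right of the caster, 88 mm long, 6 mm thick. Origin on the bench under it. Leave alone.
- cup: Specimen cup with an orange cap, 58 mm in diameter, 70 mm high. Origin at the centre of its base. Leave alone.
- marker: Black and blue marker pen lying flat right of the caster, 130 mm long. Origin on the bench under its middle. Leave alone.
- tube_rack: Blue rack of small tubes, 70 by 150 mm, 46 mm high. Origin at the centre of its base. Leave alone.
- stapler: Black desk stapler, 145 mm long, 52 mm high. Origin at the centre of its base. Leave alone.
- buffer: White buffer bottle with a blue cap, 72 mm in diameter, 165 mm high. Origin at the centre of its base. Leave alone.
- basket: Blue plastic basket with small tube boxes, 140 by 200 mm, 55 mm high. Origin at the centre of its base. Leave alone.
Things that resemble listed ones, but are neither listed nor needed, are in the scene too. What is meant by the part that bears tray_mid is not purple, and is the larger of those in its own colour.

How it is judged (in metres and radians):
On the way, in this order (a step that is already met when the one before it is completed fails the run):
1. the cam is turned to its low point (lever within about 0.2 rad of its clockwise stop) while the wall still stands where it was (within 10 mm) (value of joint cam above 1.6 rad and distance of wall_back from where it was at the start of the episode below 0.01 m), for 0.1 s.
2. the sliding wall is pushed forward until the tray is shut between the end walls (within 4 mm) (value of joint wall above 0.071 m and x of tray_mid in the frame of caster above 0.061 m), for 0.1 s.
At the end, for the whole second after the job is handed in: The cam lever is back at its locked stop (within 0.15 rad), the sliding wall is home (within 3 mm) with the tray seated against the fixed wall (within 3 mm), lying flat on the base plate, and everything is at rest (value of joint cam below 0.15 rad and value of joint wall above 0.072 m and x of tray_mid in the frame of caster above 0.062 m and z of tray_mid in the frame of caster below 0.0385 m and angle between tray_mid's own z axis and vertical below 0.05 rad and linear speed of tray below 0.02 m/s and velocity of joint wall between -0.01 and 0.01 m/s and velocity of joint cam between -0.05 and 0.05 rad/s); the robot touches nothing.
It fails at once if the tray is lifted more than 8 mm or tipped (z of tray_mid in the frame of caster above 0.0435 m or angle between tray_mid's own z axis and vertical above 0.2 rad).
It fails at once if the lever is gripped or forced (more than 30 N on the cam and its lever) (contact force between the fingers and cam above 30 N).
It fails at once if the wall is rammed (more than 40 N) (contact force between the fingers and wall above 40 N).
It fails at once if a bystander is moved more than 15 mm (distance of any of comb, cup, marker, tube_rack, stapler, buffer, basket from where it was at the start of the episode above 0.015 m).
It also fails if it takes over 58 s, if anything falls off the work surface, if the arm or the gripper's body presses on something with over 40 N, if the wrist force passes 120 N, or if a joint passes its speed limit or range.

## Working session

There is one attempt and no reset: what is moved stays moved. The work goes in short steps, Python scripts to look and compute and a shell command to move; the robot and the scene stay as the last step left them, time stands still between calls to the robot, and variables do not carry over. Pictures are saved under pics/ and viewed, about 8 in all and at most 12, crops included, and the job is handed in when it is done.

```bash
mkdir -p pics; ls; python3 - <<'E'
from workcell import robot
import cv2,numpy as np
s=robot.sense();print(s)
for n in("top","side"):
    p,d=robot.get_image(n);cv2.imwrite(f"pics/{n}0.png",p[:,:,::-1]);np.save(f"pics/{n}0d.npy",d)
    i=robot.camera_info(n);print(n,i)
    for t in("caster","cam","lever_knob","wall_back","wall_roller","tray_mid","cam_pivot"):
        print(t,[(np.round(r["location"]),round(r["confidence"],2)) for r in robot.search_frame(t,n)])
E
```

```text
pics
{'time': 0.0, 'joint_positions': array([-1.23600234e+00,  2.60646508e-01, -1.39398788e-01,  1.17268431e+00,
       -1.43621848e-05,  1.57080228e+00]), 'qd': array([-7.40278188e-05, -6.43000593e-04,  6.22981185e-04,  6.23307452e-04,
       -5.59961090e-04,  4.41053707e-04]), 'joint_efforts': array([-1.71250631e-03, -4.05676103e+01,  2.53923136e+01,  1.84666493e-02,
       -8.91408172e-05,  9.15048197e-07]), 'ee_pos': array([ 172.27068072, -495.2010122 ,  230.47331949]), 'tool_rot': array([ 2.04036978,  0.34680095, -2.04106577]), 'ft_force': array([-0.2333609 ,  0.42215218,  0.28157022]), 'wrist_torque': array([ 0.00277327,  0.00492052, -0.07857315]), 'width': 85.20231330029489}
top {'mtx': array([[372.80401686,   0.        , 318.39346383],
       [  0.        , 372.80401686, 195.48663659],
       [  0.        ,   0.        ,   1.        ]]), 'R': array([[-0.00961705, -0.99978208,  0.01852858],
       [-0.99849944,  0.00860243, -0.05408207],
       [ 0.05391089, -0.01902089, -0.99836457]]), 't': array([  14.30549391,  481.35778922, 1045.62592589])}
caster [(array([578.,  59.,  23.
[... 636 characters left out ...]
R': array([[-0.66483175, -0.74693385,  0.0094109 ],
       [-0.49350902,  0.42973594, -0.75615863],
       [ 0.56075627, -0.50736263, -0.65432069]]), 't': array([ 337.16390105,  288.95237587, 1420.13732163])}
caster [(array([548.,  70.,  27.]), 0.77), (array([526.,  70.,  37.]), 0.51)]
cam [(array([596., 150.,  51.]), 0.5)]
lever_knob [(array([596., 146.,  52.]), 0.6)]
wall_back [(array([527.,  68.,  39.]), 0.69)]
wall_roller [(array([530.,  71.,  36.]), 0.6), (array([596., 148.,  51.]), 0.38)]
tray_mid [(array([ 329., -112.,   10.]), 0.84), (array([ 618., -249.,    3.]), 0.7), (array([267., 342.,  40.]), 0.64), (array([647.,  26.,  26.]), 0.57)]
cam_pivot [(array([550.,  67.,  19.]), 0.91)]
```

```bash
python3 - <<'E'
import cv2
p=cv2.imread("pics/top0.png");cv2.imwrite("pics/top0b.png",cv2.resize(p,(800,500)))
c=p[110:310,200:400];c=p[130:290,210:400];print(c.shape)
cv2.imwrite("pics/top0c.png",cv2.resize(c,None,fx=4,fy=3.75,interpolation=cv2.INTER_CUBIC))
E
```

```text
(160, 190, 3)
```

View pics/top0b.png

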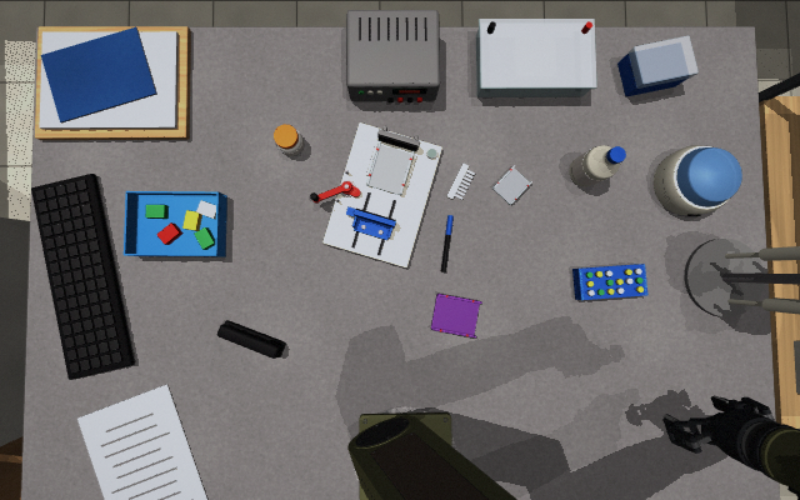

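View pics/side0.png

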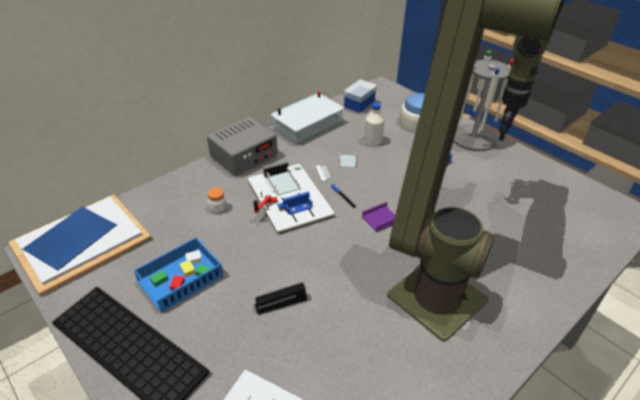

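The top view (800×500) shows three tray candidates. The clear one at (392,165) is inside the caster. The small clear piece at (513,185) is too small, and the one at (456,315) is purple, so (392,165) fits. The knob is at (315,197), the pivot at (347,187) and the blue wall at (373,222). I'll fit the caster frame next and view the enlarged crop.

```bash
cat > h.py <<'E'
import numpy as np,cv2
from workcell import robot
def world(i,uv,z):
    uv=np.atleast_2d(uv).astype(float);K,R,t=i["mtx"],np.array(i["R"]),np.array(i["t"])
    r=(np.linalg.inv(K)@np.c_[uv,np.ones(len(uv))].T); d=(R.T@r).T; c=-R.T@t
    return c+d*((z-c[2])/d[:,2])[:,None]
def cloud(i,d):
    v,u=np.mgrid[:400,:640];K=i["mtx"]
    P=np.stack([(u-K[0,2])/K[0,0]*d,(v-K[1,2])/K[1,1]*d,d],-1)
    return (P-np.array(i["t"]))@np.array(i["R"])
E
python3 - <<'E'
from h import *
i=robot.camera_info("top");p=cv2.imread("pics/top0.png");d=np.load("pics/top0d.npy");W=cloud(i,d)
roi=np.zeros((400,640),bool);roi[90:225,245:365]=1
print("bench z",np.median(W[230:250,240:330,2]))
m=roi&(p.min(2)>150)&(W[...,2]>8)&(W[...,2]<40)
n,l,st,_=cv2.connectedComponentsWithStats(m.astype(np.uint8));k=1+np.argmax(st[1:,4]);v,u=np.where(l==k)
X=world(i,np.c_[u,v],22)[:,:2]
(c,s,a)=cv2.minAreaRect(X.astype(np.float32));print("rect",c,s,a, np.median(W[l==k][:,2]))
b=p.astype(int)
def show(name,mm,z):
    n,l,st,_=cv2.connectedComponentsWithStats(mm.astype(np.uint8))
    for k in range(1,n):
        if st[k,4]>8:
            v,u=np.where(l==k);print(name,st[k,4],(u.mean().round(1),v.mean().round(1)),world(i,(u.mean(),v.mean()),z).round(0),W[l==k].mean(0).round(0))
B,G,R=b[...,0],b[...,1],b[...,2]
show("red",roi&(R>G+70)&(R>B+70),47);show("blue",roi&(B>R+60)&(B>100),50)
show("dark",roi&(b.max(2)<50),67)
E
```

```text
bench z 0.055337571788237755
rect (595.7066040039062, 44.328521728515625) (197.86109924316406, 287.52203369140625) 72.9427719116211 22.4481652153894
red 200 (np.float64(272.0), np.float64(152.6)) [[599. 138.  47.]] [600. 138.  45.]
blue 195 (np.float64(294.2), np.float64(173.0)) [[542.  76.  50.]] [541.  76.  58.]
blue 64 (np.float64(359.1), np.float64(179.5)) [[ 523. -102.   50.]] [ 526. -107.   12.]
blue 250 (np.float64(298.6), np.float64(183.5)) [[513.  65.  50.]] [515.  65.  29.]
dark 159 (np.float64(317.9), np.float64(114.1)) [[701.  10.  67.]] [704.  10.  53.]
dark 33 (np.float64(251.3), np.float64(157.4)) [[583. 191.  67.]] [582. 190.  77.]
dark 21 (np.float64(292.0), np.float64(163.5)) [[566.  81.  67.]] [570.  83.  35.]
dark 19 (np.float64(313.1), np.float64(167.9)) [[553.  25.  67.]] [558.  24.  29.]
dark 16 (np.float64(283.8), np.float64(190.9)) [[492. 104.  67.]] [495. 107.  22.]
dark 124 (np.float64(356.2), np.float64(202.4)) [[459. -91.  67.]] [461. -98.  11.]
dark 16 (np.float64(304.2), np.float64(197.1)) [[475.  49.  67.]] [477.  50.  23.]
```

View pics/top0c.png

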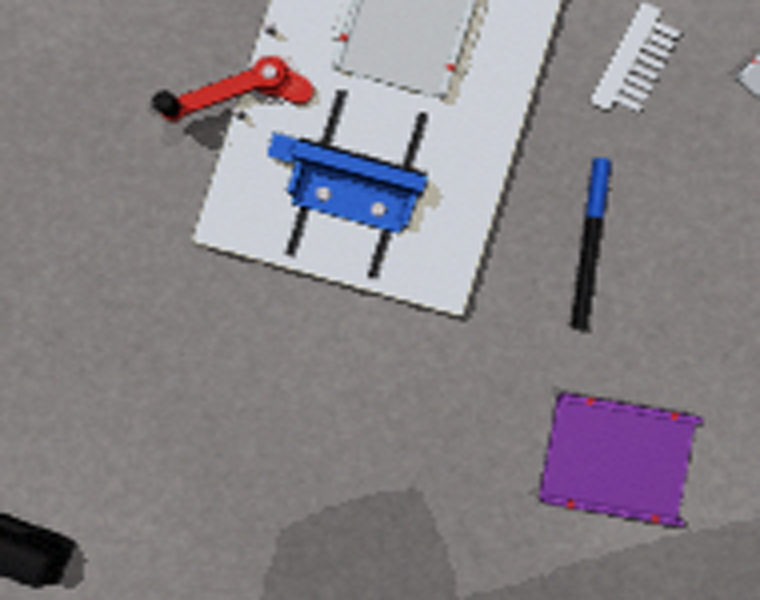

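Knob check: it is 71.5 mm from the fitted pivot, and the angle gives cam ≈ 0.19, which is inside 0–0.25. The frame is caster (596,44) with yaw −17°. The crop confirms the clear tray between the walls as the one meant. I'll add a helper that works out shifts and turns.

```bash
cat >> h.py <<'E'
from scipy.spatial.transform import Rotation as Ro
C=np.array([595.7,44.3]);YAW=-17.06
def cw(x,y):  # caster->world
    c,s=np.cos(np.radians(YAW)),np.sin(np.radians(YAW));return C+np.array([c*x-s*y,s*x+c*y])
def wc(p):
    c,s=np.cos(np.radians(YAW)),np.sin(np.radians(YAW));q=np.array(p[:2])-C;return np.array([c*q[0]+s*q[1],-s*q[0]+c*q[1]])
def rows(pose0,targets):
    """pose0=(pos,R) commanded; targets: (x,y,z,heading of tool z deg mod 180)"""
    p0,R=pose0;h0=np.degrees(np.arctan2(R[1,2],R[0,2]))
    for x,y,z,h in targets:
        sh=R.T@(np.array([x,y,z])-p0)/1000;tn=-((h-h0+90)%180-90)
        print([list(map(float,sh.round(4))),round(float(tn),1)])
def ideal(h): # R with x down, z heading h
    h=np.radians(h);z=np.array([np.cos(h),np.sin(h),0]);x=np.array([0,0,-1.]);return np.c_[x,np.cross(z,x),z]
def push(cam,gap,side,z=57,cc=(-10.5,80)):  # cam rad -> target; side -1 = behind for clockwise
    a=np.radians(140-cam*np.degrees(103/103*1.0)*1.0) if 0 else np.radians(140)-cam*np.radians(103)/1.8
    r=np.array([np.cos(a),np.sin(a)]);t=np.array([np.sin(a),-np.cos(a)])
    q=cw(*(np.array(cc)+72*r+side*gap*t));return (*q.round(1),z,np.degrees(a)-90+YAW)
E
python3 - <<'E'
from h import *
s=robot.sense();R=Ro.from_rotvec(s["tool_rot"]).as_matrix();print(R.round(3))
print(robot.camera_info("wrist"))
p0=np.array([172.5,-495.842,231.304]);q=cw(-60,60)
rows((p0,R),[(*q,280,YAW)])
E
```

```text
[[-0.     0.329 -0.944]
 [-0.    -0.944 -0.329]
 [-1.     0.     0.   ]]
{'mtx': array([[281.36769793,   0.        , 318.24894166],
       [  0.        , 281.36769793, 200.10190738],
       [  0.        ,   0.        ,   1.        ]]), 'T_tool_cam': array([[-3.77843564e-04, -3.18721434e-01,  9.47848355e-01,
        -1.42854894e+02],
       [ 9.99999921e-01, -6.37253110e-06,  3.96490082e-04,
        -7.73670904e-01],
       [-1.20329694e-04,  9.47848431e-01,  3.18721412e-01,
        -8.23489773e+01],
       [ 0.00000000e+00,  0.00000000e+00,  0.00000000e+00,
         1.00000000e+00]])}
[[-0.0487, -0.455, -0.5642], 36.2]
```

```bash
python3 -m handwheel '[[-1,[-0.024,-0.23,-0.28],0],[-1,[-0.024,-0.23,-0.28],0],[-1,[-0.024,-0.23,-0.28],0],[-1,[-0.024,-0.23,-0.28],0],[-1,[-0.024,-0.23,-0.28],0],[-1,[-0.024,-0.23,-0.28],0],[-1,[-0.024,-0.23,-0.28],0],[-1,[-0.024,-0.23,-0.28],0],[-1,[-0.024,-0.23,-0.28],0],[-1,[-0.024,-0.23,-0.28],0]]' && python3 -m handwheel '[[-1,[-0.024,-0.225,-0.284],36],[-1,[-0.024,-0.225,-0.284],36],[-1,[-0.024,-0.225,-0.284],36],[-1,[-0.024,-0.225,-0.284],36],[-1,[-0.024,-0.225,-0.284],36],[-1,[-0.024,-0.225,-0.284],36],[-1,[-0.024,-0.225,-0.284],36],[-1,[-0.024,-0.225,-0.284],36],[-1,[-0.024,-0.225,-0.284],36],[-1,[-0.024,-0.225,-0.284],36]]'
python3 - <<'E'
from h import *
s=robot.sense();p,d=robot.get_image("wrist");cv2.imwrite("pics/w1.png",p[:,:,::-1]);np.save("pics/w1d.npy",d)
print(s["ee_pos"],s["joint_positions"].round(2),Ro.from_rotvec(s["tool_rot"]).as_matrix().round(3))
E
```

```text
time: 1.63
ee_pos: [363.8, -182.8, 256.0]
tool_rot: [2.039, 0.352, -2.033]
ft_force: [-0.5, -0.8, 0.7]
width: 0.3
time: 2.47
ee_pos: [481.7, -104.8, 275.0]
tool_rot: [-2.083, 0.21, 2.077]
ft_force: [-0.8, 0.2, 0.6]
width: 0.2
[ 481.72975619 -104.84965228  275.01862091] [-0.24  0.19 -0.12  1.26  0.04  3.14] [[ 0.007 -0.234 -0.972]
 [ 0.035 -0.972  0.234]
 [-0.999 -0.036  0.001]]
```

View pics/w1.png

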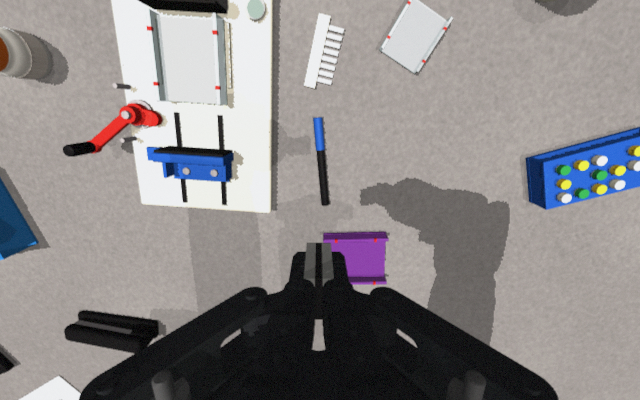

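The wrist picture shows the knob at (78,150), the pivot at (127,115) and the wall at (190,162). The last joint has reached its limit, so I'll use the opposite heading by turning back about 180°.

```bash
python3 -m handwheel '[[-1,[0,0,0],-70],[-1,[0,0,0],-70],[-1,[0,0,0],-70],[-1,[0,0,0],-70],[-1,[0,0,0],-70],[-1,[0,0,0],-70],[-1,[0,0,0],-70],[-1,[0,0,0],-70],[-1,[0,0,0],-70],[-1,[0,0,0],-70]]' && python3 -m handwheel '[[-1,[0,0,0],-70],[-1,[0,0,0],-70],[-1,[0,0,0],-70],[-1,[0,0,0],-70],[-1,[0,0,0],-70],[-1,[0,0,0],-70],[-1,[0,0,0],-70],[-1,[0,0,0],-70],[-1,[0,0,0],-70],[-1,[0,0,0],-70]]'
python3 - <<'E'
from h import *
s=robot.sense();R=Ro.from_rotvec(s["tool_rot"]).as_matrix()
print(s["ee_pos"],s["joint_positions"].round(2),R.round(3),np.degrees(np.arctan2(R[1,2],R[0,2])))
h=np.degrees(np.arctan2(R[1,2],R[0,2]));rows((s["ee_pos"],R),[(*cw(-75,120),230,YAW)])
E
```

```text
time: 3.35
ee_pos: [481.2, -103.9, 275.0]
tool_rot: [1.65, 0.907, -1.607]
ft_force: [-0.1, 0.4, 0.0]
width: -0.2
time: 4.18
ee_pos: [481.2, -103.9, 275.0]
tool_rot: [0.752, 1.456, -0.696]
ft_force: [-0.8, 0.7, -0.3]
width: 0.3
[ 481.21774798 -103.90768028  275.04144585] [-0.24  0.19 -0.12  1.26  0.04  0.69] [[ 0.007  0.8    0.6  ]
 [ 0.035  0.599 -0.8  ]
 [-0.999  0.027 -0.024]] -53.11610773835438
[[0.0556, 0.232, -0.18], -36.1]
```

```bash
python3 -m handwheel '[[-1,[0.056,0.232,-0.18],-36],[-1,[0.056,0.232,-0.18],-36],[-1,[0.056,0.232,-0.18],-36],[-1,[0.056,0.232,-0.18],-36],[-1,[0.056,0.232,-0.18],-36],[-1,[0.056,0.232,-0.18],-36],[-1,[0.056,0.232,-0.18],-36],[-1,[0.056,0.232,-0.18],-36],[-1,[0.056,0.232,-0.18],-36],[-1,[0.056,0.232,-0.18],-36]]'
cat >> h.py <<'E'
def wrist(name):
    s=robot.sense();p,d=robot.get_image("wrist");cv2.imwrite(name,p[:,:,::-1])
    i=robot.camera_info("wrist");T=i["T_tool_cam"];R=Ro.from_rotvec(s["tool_rot"]).as_matrix()
    Rw=R@T[:3,:3];tw=R@T[:3,3]+s["ee_pos"]
    info=dict(mtx=i["mtx"],R=Rw.T,t=-Rw.T@tw);return p.astype(int),cloud(info,d),info
def blobs(p,W,m,name,mn=60):
    n,l,st,_=cv2.connectedComponentsWithStats(m.astype(np.uint8))
    for k in range(1,n):
        if st[k,4]>mn:
            v,u=np.where(l==k);w=np.median(W[l==k],0);print(name,st[k,4],(int(u.mean()),int(v.mean())),w.round(1),"caster",wc(w).round(1))
E
python3 - <<'E'
from h import *
p,W,i=wrist("pics/w2.png");s=robot.sense();R=Ro.from_rotvec(s["tool_rot"]).as_matrix();print(s["ee_pos"],R.round(3))
r,g,b=p[...,0],p[...,1],p[...,2];z=W[...,2];near=np.abs(np.stack([wc(q) for q in W.reshape(-1,3)])-[0,20]).max(1).reshape(z.shape)<160
blobs(p,W,near&(p.max(2)<60)&(z>80)&(z<92),"knobtop",20)
blobs(p,W,near&(r>g+60)&(r>b+60),"red")
blobs(p,W,near&(b>r+50)&(z>60)&(z<70),"walltop",30)
blobs(p,W,near&(b>r+50)&(z>24)&(z<35),"wallfoot",30)
m=near&(p.min(2)>140)&(abs(z-22)<5)
n,l,st,_=cv2.connectedComponentsWithStats(m.astype(np.uint8));k=1+np.argmax(st[1:,4])
print(cv2.minAreaRect(W[l==k][:,:2].astype(np.float32)),np.median(z[l==k]))
E
```

```text
time: 5.02
ee_pos: [560.7, 180.3, 229.2]
tool_rot: [0.266, 1.557, -0.211]
ft_force: [-0.4, 0.6, -0.4]
width: 0.0
[560.75017207 179.48840514 229.57783834] [[ 0.007  0.3    0.954]
 [ 0.034  0.953 -0.3  ]
 [-0.999  0.035 -0.004]]
knobtop 122 (329, 202) [582.  192.6  85.2] caster [-56.6 137.7]
red 1038 (292, 215) [598.6 137.5  48.8] caster [-24.6  90. ]
walltop 861 (209, 195) [538.7  65.6  64.3] caster [-60.7   3.6]
wallfoot 1564 (214, 170) [518.3  67.6  28.5] caster [-80.9  -0.4]
((596.8240356445312, 46.725730895996094), (199.42391967773438, 288.4993896484375), 72.9229965209961) 22.47209826545987
```

View pics/w2.png

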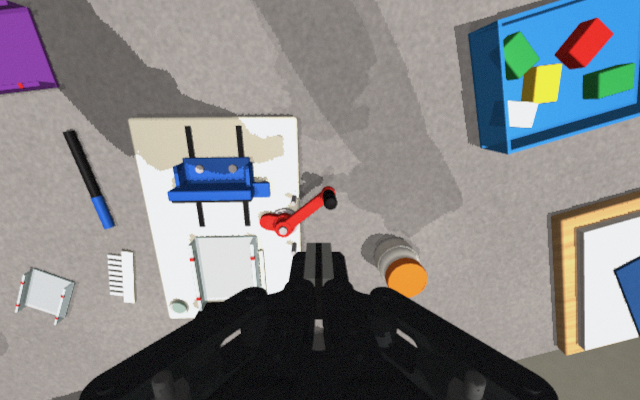

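The wrist picture shows the knob at (330,200), the pivot at (284,230), the wall at (215,185) and the cup at (405,275). The plate fits agree to about 2 mm, so I'll use their average.

```bash
sed -i 's/C=np.array(\[595.7,44.3\])/C=np.array([596.3,45.6])/' h.py; cat >> h.py <<'E'
def plan(targets):
    s=robot.sense();rows((s["ee_pos"],Ro.from_rotvec(s["tool_rot"]).as_matrix()),targets)
E
python3 - <<'E'
from h import *
plan([push(.19,36,-1,110),push(.19,36,-1,57),push(.19,24,-1,57)]); print(push(.19,24,-1,57))
E
```

```text
[[0.1194, -0.0086, -0.0101], -39.6]
[[0.1724, -0.0104, -0.0099], -39.6]
[[0.1726, -0.0028, -0.0007], -39.6]
(np.float64(560.4), np.float64(182.9), 57, np.float64(22.067777777777767))
```

```bash
python3 -m handwheel '[[-1,[0.04,-0.009,-0.01],-8],[-1,[0.08,-0.009,-0.01],-16],[-1,[0.119,-0.009,-0.01],-24],[-1,[0.119,-0.009,-0.01],-39.6],[-1,[0.119,-0.009,-0.01],-39.6],[-1,[0.119,-0.009,-0.01],-39.6],[-1,[0.15,-0.01,-0.01],-39.6],[-1,[0.172,-0.01,-0.01],-39.6],[-1,[0.172,-0.01,-0.01],-39.6]]'
python3 - <<'E'
from h import *
print(robot.sense()["ee_pos"]);p,W,i=wrist("pics/w3.png")
plan([push(c,g,-1,57) for c,g in((.19,25),(.19,18.5),(.3,18.5))])
E
```

```text
time: 5.82
ee_pos: [546.7, 176.8, 54.2]
tool_rot: [-0.275, 1.543, 0.326]
ft_force: [-1.1, 0.0, -0.7]
width: -0.3
[546.74431912 176.83743322  54.17501708]
[[-0.0008, 0.0004, 0.0128], -0.1]
[[-0.0007, 0.0004, 0.0193], -0.1]
[[-0.0006, 0.002, 0.0274], 6.2]
```

View pics/w3.png

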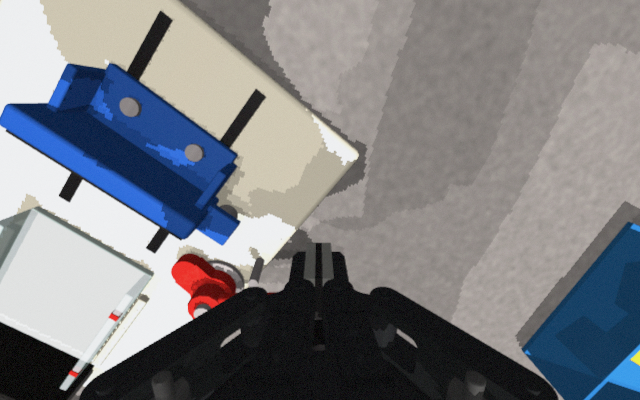

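The finger stands behind the knob, which it hides at around (320,300). Cam and pivot are at (205,285). Next I'll approach slowly and check for contact.

```bash
python3 -m handwheel '[[-1,[-0.002,0,0.006],0],[-1,[-0.002,0,0.012],0],[-1,[-0.002,0,0.015],0],[-1,[-0.002,0,0.018],0],[-1,[-0.002,0,0.020],0],[-1,[-0.002,0.001,0.022],0],[-1,[-0.002,0.001,0.024],2],[-1,[-0.002,0.001,0.024],2]]'
python3 - <<'E'
from h import *
print(robot.sense()["ee_pos"]);p,W,i=wrist("pics/w4.png")
plan([push(c,18.5,-1,57) for c in(.2,.3,.4,.5,.6,.7,.8,.9)])
E
```

```text
time: 6.53
ee_pos: [571.8, 189.8, 59.8]
tool_rot: [-0.249, 1.54, 0.301]
ft_force: [-1.8, -1.4, 1.2]
width: 0.2
[571.82374538 189.81048695  59.8166541 ]
[[0.0026, -0.0022, -0.0069], -1.3]
[[0.0027, -0.0007, 0.0003], 4.4]
[[0.0029, 0.0003, 0.0076], 10.1]
[[0.0031, 0.0005, 0.0151], 15.8]
[[0.0032, -0.0001, 0.0225], 21.5]
[[0.0033, -0.0014, 0.0298], 27.3]
[[0.0033, -0.0034, 0.037], 33.0]
[[0.0034, -0.0061, 0.0438], 38.7]
```

```bash
python3 -m handwheel '[[-1,[0.001,0.0003,0.0038],5],[-1,[0.001,0.0005,0.0075],10],[-1,[0.001,0.0005,0.0113],13],[-1,[0.001,0.0005,0.015],16],[-1,[0.001,0.0002,0.0188],19],[-1,[0.001,-0.0001,0.0225],22],[-1,[0.001,-0.0007,0.0262],25],[-1,[0.001,-0.0014,0.03],27],[-1,[0.001,-0.0024,0.0335],30],[-1,[0.001,-0.0034,0.037],33]]'
python3 - <<'E'
from h import *
s=robot.sense();print(s["ee_pos"],s["ft_force"]);p,d=robot.get_image("top");cv2.imwrite("pics/t5.png",cv2.resize(p[90:220,200:380,::-1],None,fx=4,fy=4))
plan([push(c,18.5,-1,57) for c in(.8,.9,1,1.1,1.2,1.3,1.4,1.5)])
E
```

```text
time: 7.42
ee_pos: [606.9, 200.6, 59.0]
tool_rot: [0.206, 1.562, -0.147]
ft_force: [-2.9, 1.2, 0.9]
width: -0.2
[606.93128551 200.61243228  59.01094162] [-2.87799147  1.22832175  0.9423889 ]
[[0.002, -0.0011, 0.0], -0.2]
[[0.002, 0.0004, 0.0073], 5.5]
[[0.002, 0.0012, 0.0147], 11.3]
[[0.002, 0.0012, 0.0221], 17.0]
[[0.002, 0.0005, 0.0295], 22.7]
[[0.0019, -0.0009, 0.0368], 28.4]
[[0.0018, -0.0031, 0.0439], 34.2]
[[0.0017, -0.0059, 0.0507], 39.9]
```

View pics/t5.png

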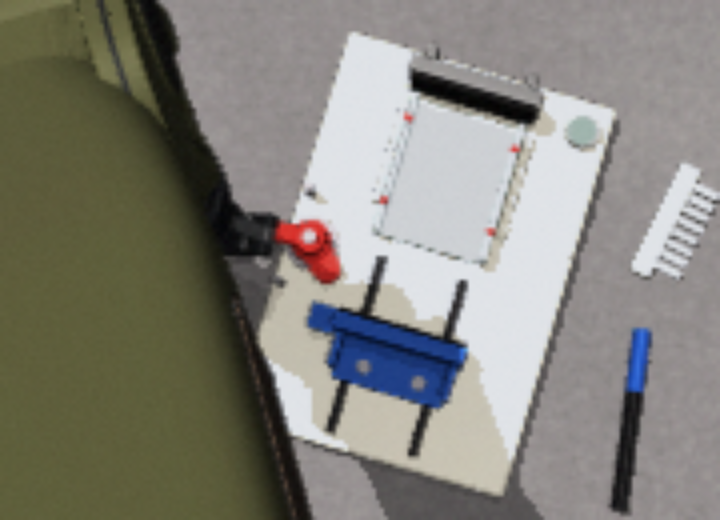

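The lever is turning: cam at (320,250), gripper at (250,225), and the lobe has swung rearward. I'll continue.

```bash
python3 -m handwheel '[[-1,[0.001,0.0002,0.0036],3],[-1,[0.001,0.0004,0.0073],6],[-1,[0.001,0.0008,0.011],9],[-1,[0.001,0.0012,0.0147],11],[-1,[0.001,0.0012,0.0184],14],[-1,[0.001,0.0012,0.0221],17],[-1,[0.001,0.0009,0.0258],20],[-1,[0.001,0.0005,0.0295],23],[-1,[0.001,-0.0002,0.0332],25],[-1,[0.001,-0.0009,0.0368],28]]'
python3 - <<'E'
from h import *
s=robot.sense();print(s["ee_pos"],s["ft_force"])
plan([push(c,18.5,-1,57) for c in(1.2,1.3,1.4,1.5,1.55,1.6,1.65,1.7,1.75,1.8)])
E
```

```text
time: 8.3
ee_pos: [643.5, 191.9, 58.4]
tool_rot: [0.588, 1.504, -0.527]
ft_force: [-2.9, 2.4, 2.1]
width: -0.1
[643.50563784 191.88638243  58.36693948] [-2.93383853  2.44149031  2.05386901]
[[0.0014, -0.0025, -0.0067], -5.1]
[[0.0013, -0.0004, 0.0003], 0.7]
[[0.0013, 0.001, 0.0077], 6.4]
[[0.0011, 0.0017, 0.015], 12.1]
[[0.0011, 0.0017, 0.0187], 15.0]
[[0.001, 0.0016, 0.0225], 17.8]
[[0.0009, 0.0013, 0.0262], 20.7]
[[0.0008, 0.0008, 0.0298], 23.5]
[[0.0007, 0.0001, 0.0335], 26.4]
[[0.0006, -0.0008, 0.0371], 29.3]
```

```bash
python3 -m handwheel '[[-1,[0.001,0.0005,0.004],3],[-1,[0.001,0.001,0.0077],6],[-1,[0.001,0.0014,0.011],9],[-1,[0.001,0.0017,0.015],12],[-1,[0.001,0.0017,0.0187],15],[-1,[0.001,0.0016,0.0225],18],[-1,[0.001,0.0013,0.0262],21],[-1,[0.001,0.0013,0.0262],21]]'
python3 - <<'E'
from h import *
s=robot.sense();print(s["ee_pos"],s["ft_force"])
p,W,i=wrist("pics/w6.png");r,g,b=p[...,0],p[...,1],p[...,2]
blobs(p,W,(r>g+60)&(r>b+60)&(W[...,2]>38),"red",30)
plan([push(c,18.5,-1,57) for c in(1.65,1.7,1.75,1.8)])
p,d=robot.get_image("top");cv2.imwrite("pics/t6.png",cv2.resize(p[90:220,200:380,::-1],None,fx=4,fy=4))
E
```

```text
time: 8.97
ee_pos: [665.2, 175.2, 57.5]
tool_rot: [0.871, 1.414, -0.811]
ft_force: [-0.5, 2.3, 2.6]
width: -0.0
[665.23894695 175.21983875  57.49460723] [-0.47280303  2.30630476  2.58724415]
red 8022 (490, 180) [716.9 256.9  70.4] caster [ 53.3 237.4]
red 2420 (236, 273) [627.6 137.2  49.3] caster [ 3.  96.8]
[[0.0005, -0.0006, -0.001], -0.2]
[[0.0004, 0.0002, 0.0026], 2.6]
[[0.0003, 0.0008, 0.0062], 5.5]
[[0.0002, 0.0014, 0.0099], 8.4]
```

View pics/t6.png

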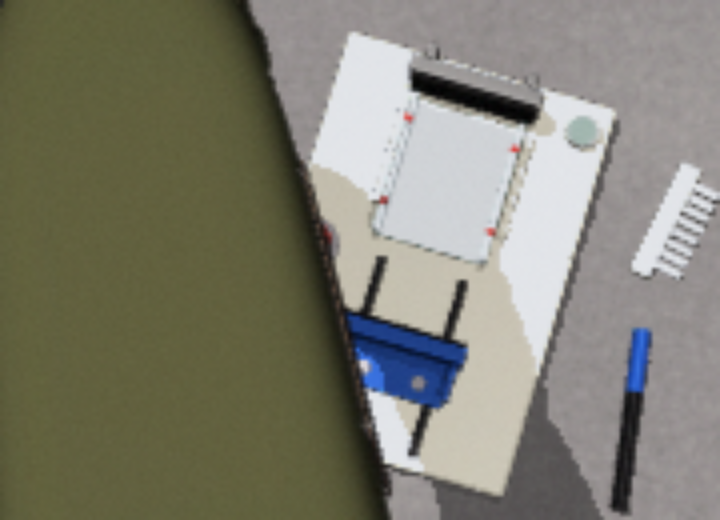

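The arm hides the lever in this view; the wall and tray haven't moved. I'll creep towards the stop and watch the force.

```bash
python3 -m handwheel '[[-1,[0,0.0001,0.0013],1],[-1,[0,0.0002,0.0026],2],[-1,[0,0.0004,0.0038],3],[-1,[0,0.0006,0.005],4],[-1,[0,0.0006,0.005],4]]'; python3 -m handwheel '[[-1,[0,0.0002,0.001],1],[-1,[0,0.0004,0.002],2],[-1,[0,0.0004,0.002],2]]'; python3 -m handwheel '[[-1,[0,0.0001,0.001],0],[-1,[0,0.0001,0.001],0]]'
python3 - <<'E'
from h import *
plan([push(c,18.5,-1,57) for c in(1.7,1.75,1.8)])
plan([push(1.8,45,-1,57)])
E
```

```text
time: 9.48
ee_pos: [667.7, 170.2, 56.9]
tool_rot: [0.924, 1.392, -0.868]
ft_force: [1.6, 4.3, 2.2]
width: -0.0
time: 9.73
ee_pos: [668.6, 168.3, 56.8]
tool_rot: [0.95, 1.38, -0.895]
ft_force: [0.2, 3.8, 1.1]
width: -0.0
time: 9.9
ee_pos: [668.9, 167.3, 56.7]
tool_rot: [0.949, 1.381, -0.894]
ft_force: [0.6, 3.3, 1.4]
width: 0.2
[[-0.0001, -0.0, -0.0061], -3.5]
[[-0.0002, 0.001, -0.0026], -0.7]
[[-0.0003, 0.0019, 0.001], 2.2]
[[0.0005, 0.003, -0.0254], 2.2]
```

```bash
python3 -m handwheel '[[-1,[0,0,0.001],1],[-1,[0,0,0.001],1]]'; python3 -m handwheel '[[-1,[0,0,0.001],1],[-1,[0,0,0.001],1]]'; python3 -m handwheel '[[-1,[0,0,0.001],1],[-1,[0,0,0.001],1]]'
```

```text
time: 10.07
ee_pos: [669.2, 166.4, 56.7]
tool_rot: [0.963, 1.375, -0.909]
ft_force: [0.5, 3.5, 0.8]
width: -0.2
time: 10.23
ee_pos: [669.5, 166.4, 56.7]
tool_rot: [0.977, 1.37, -0.921]
ft_force: [0.9, 6.4, 1.2]
width: -0.1
time: 10.4
ee_pos: [669.7, 166.3, 56.8]
tool_rot: [0.991, 1.366, -0.933]
ft_force: [-0.5, 8.0, 1.7]
width: 0.2
```

Stop reached: the position is stuck and the force rises by about 2 N/mm. Back off and lift.

```bash
python3 -m handwheel '[[-1,[0,0,-0.01],0],[-1,[0,0,-0.018],0],[-1,[-0.04,0,-0.018],0],[-1,[-0.08,0,-0.018],0],[-1,[-0.1,0,-0.018],0],[-1,[-0.1,0,-0.018],0]]'
python3 - <<'E'
from h import *
plan([(*cw(-110,0),157,YAW),(*cw(-110,0),40,YAW)])
E
```

```text
time: 10.9
ee_pos: [665.9, 178.4, 163.1]
tool_rot: [0.993, 1.356, -0.929]
ft_force: [1.4, 0.7, 0.7]
width: 0.1
[[-0.0002, -0.1981, 0.0378], -53.8]
[[0.1167, -0.2013, 0.0411], -53.8]
```

```bash
python3 -m handwheel '[[-1,[0,-0.198,0.038],-54],[-1,[0,-0.198,0.038],-54],[-1,[0,-0.198,0.038],-54],[-1,[0,-0.198,0.038],-54],[-1,[0,-0.198,0.038],-54],[-1,[0,-0.198,0.038],-54],[-1,[0,-0.198,0.038],-54],[-1,[0,-0.198,0.038],-54],[-1,[0,-0.198,0.038],-54]]'
python3 - <<'E'
from h import *
p,W,i=wrist("pics/w7.png");r,g,b=p[...,0],p[...,1],p[...,2];z=W[...,2]
blobs(p,W,(r>g+60)&(r>b+60)&(z>38)&(z<60),"red",30)
blobs(p,W,(p.max(2)<60)&(z>80)&(z<92),"knob",30)
for lo,hi,n in((60,70,"walltop"),(24,35,"foot")):
    m=(b>r+50)&(z>lo)&(z<hi);q=np.array([wc(w) for w in W[m]]);q=q[np.abs(q[:,1])<50] if len(q) else q
    if len(q):print(n,np.percentile(q,[2,50,98],axis=0).round(1).tolist())
plan([(*cw(-110,0),157,YAW),(*cw(-110,0),40,YAW),(*cw(-85,0),40,YAW)])
E
```

```text
time: 11.65
ee_pos: [487.1, 76.7, 151.5]
tool_rot: [0.257, 1.558, -0.204]
ft_force: [0.5, -0.2, -1.1]
width: 0.0
red 173 (393, 285) [601.7 129.2  47.6] caster [-19.4  81.4]
walltop [[-66.6, -44.8], [-62.0, -23.2], [-55.1, 46.3]]
foot [[-97.0, -37.4], [-80.5, 0.4], [-65.6, 39.0]]
[[-0.0054, 0.0022, 0.0033], 0.1]
[[0.1115, -0.0018, 0.0038], 0.1]
[[0.1114, -0.0018, 0.0288], 0.1]
```

View pics/w7.png

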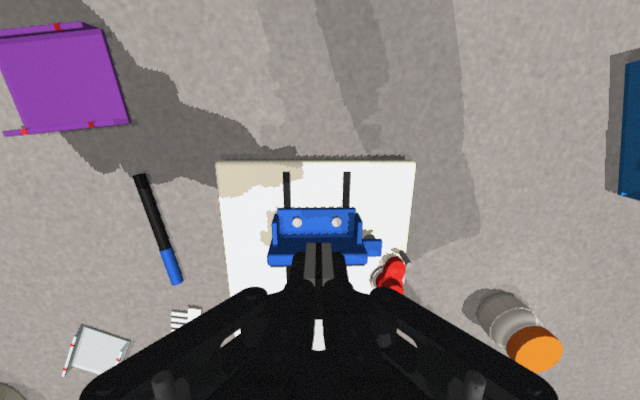

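The picture shows the wall at (318,240) unmoved: rear face at −66.6 in the caster frame, so wall ≈ 0.008. The cam at (390,270) shows its low side. Now I'll descend behind the wall.

```bash
python3 -m handwheel '[[-1,[0.04,0,0.003],0],[-1,[0.08,-0.001,0.003],0],[-1,[0.111,-0.001,0.004],0],[-1,[0.111,-0.001,0.004],0],[-1,[0.111,-0.001,0.016],0],[-1,[0.111,-0.001,0.028],0],[-1,[0.111,-0.001,0.033],0],[-1,[0.111,-0.001,0.038],0],[-1,[0.111,-0.001,0.041],0],[-1,[0.111,-0.001,0.041],0]]'
python3 - <<'E'
from h import *
print(wc(robot.sense()["ee_pos"]))
plan([(*cw(x,0),40,YAW) for x in(-60,-30,-20,-12)])
E
```

```text
time: 12.53
ee_pos: [528.8, 68.5, 41.9]
tool_rot: [0.26, 1.555, -0.203]
ft_force: [-0.6, 0.5, -0.2]
width: 0.0
[-71.20198187   2.07848318]
[[0.0017, -0.0022, 0.0112], 0.2]
[[0.0017, -0.0023, 0.0412], 0.2]
[[0.0016, -0.0023, 0.0512], 0.2]
[[0.0016, -0.0023, 0.0592], 0.2]
```

```bash
python3 -m handwheel '[[-1,[0,-0.001,0.003],0],[-1,[0,-0.002,0.006],0],[-1,[0,-0.002,0.009],0],[-1,[0,-0.002,0.012],0],[-1,[0,-0.002,0.015],0],[-1,[0,-0.002,0.018],0],[-1,[0,-0.002,0.021],0],[-1,[0,-0.002,0.024],0],[-1,[0,-0.002,0.027],0],[-1,[0,-0.002,0.03],0]]'
python3 -m handwheel '[[-1,[0,0,0.003],0],[-1,[0,0,0.006],0],[-1,[0,0,0.009],0],[-1,[0,0,0.012],0],[-1,[0,0,0.014],0],[-1,[0,0,0.014],0]]'
python3 - <<'E'
from h import *
print(wc(robot.sense()["ee_pos"]))
p,W,i=wrist("pics/w8.png");r,g,b=p[...,0],p[...,1],p[...,2];z=W[...,2]
for lo,hi,n in((60,70,"walltop"),(24,35,"foot")):
    m=(b>r+50)&(z>lo)&(z<hi);q=np.array([wc(w) for w in W[m]]);q=q[np.abs(q[:,1])<50] if len(q) else q
    if len(q):print(n,np.percentile(q,[2,50,98],axis=0).round(1).tolist())
E
```

```text
time: 13.37
ee_pos: [556.8, 57.6, 41.0]
tool_rot: [0.259, 1.556, -0.203]
ft_force: [-2.7, 0.3, 1.6]
width: 0.1
time: 13.87
ee_pos: [570.7, 53.6, 40.9]
tool_rot: [0.259, 1.555, -0.203]
ft_force: [-0.8, 0.4, 0.0]
width: 0.2
[-26.84677009   0.15518782]
walltop [[-16.8, 24.6], [-15.9, 45.5], [-15.2, 46.4]]
foot [[-46.9, -37.6], [-34.4, -0.7], [-15.6, 39.1]]
```

```bash
python3 -m handwheel '[[-1,[0,0,0.002],0],[-1,[0,0,0.004],0],[-1,[0,0,0.006],0],[-1,[0,0,0.008],0],[-1,[0,0,0.01],0],[-1,[0,0,0.011],0],[-1,[0,0,0.012],0],[-1,[0,0,0.012],0]]'; for k in 1 2; do python3 -m handwheel '[[-1,[0,0,0.001],0],[-1,[0,0,0.001],0]]';done
python3 - <<'E'
from h import *
print(wc(robot.sense()["ee_pos"]))
p,W,i=wrist("pics/w9.png");r,g,b=p[...,0],p[...,1],p[...,2];z=W[...,2]
m=(b>r+50)&(z>24)&(z<35);q=np.array([wc(w) for w in W[m]]);q=q[np.abs(q[:,1])<50]
print(np.percentile(q,[2,50,98],axis=0).round(1).tolist())
E
```

```text
time: 14.58
ee_pos: [581.5, 50.4, 41.0]
tool_rot: [0.259, 1.556, -0.203]
ft_force: [-1.9, 1.1, 1.4]
width: 0.2
time: 14.75
ee_pos: [582.5, 50.1, 41.0]
tool_rot: [0.259, 1.556, -0.203]
ft_force: [-2.5, 0.7, 1.5]
width: 0.2
time: 14.92
ee_pos: [583.5, 49.8, 41.0]
tool_rot: [0.259, 1.556, -0.203]
ft_force: [-2.1, 0.7, 1.6]
width: 0.1
[-13.44423665   0.26743118]
[[-33.5, -37.6], [-21.1, -0.6], [-2.2, 39.1]]
```

```bash
for k in 1 2 3 4; do python3 -m handwheel '[[-1,[0,0,0.001],0],[-1,[0,0,0.001],0]]' | grep -E 'ee_pos|ft_f';done
```

```text
ee_pos: [584.5, 49.5, 41.0]
ft_force: [-1.5, 1.6, 1.7]
ee_pos: [585.5, 49.2, 41.0]
ft_force: [-1.8, 2.0, 1.5]
ee_pos: [586.1, 49.0, 40.9]
ft_force: [-2.9, 2.5, 1.7]
ee_pos: [586.0, 49.0, 40.9]
ft_force: [-5.8, 2.9, 4.1]
```

```bash
for k in 1 2; do python3 -m handwheel '[[-1,[0,0,0.001],0],[-1,[0,0,0.001],0]]' | grep -E 'ee_pos|ft_f';done
python3 -m handwheel '[[-1,[0,0,-0.01],0],[-1,[0,0,-0.03],0],[-1,[-0.04,0,-0.05],0],[-1,[-0.08,0,-0.07],0],[-1,[-0.12,0,-0.09],0],[-1,[-0.16,0,-0.09],0],[-1,[-0.16,0,-0.09],0]]'
python3 - <<'E'
from h import *
p,W,i=wrist("pics/w10.png");r,g,b=p[...,0],p[...,1],p[...,2];z=W[...,2]
m=(b>r+50)&(z>24)&(z<35);q=np.array([wc(w) for w in W[m]]);q=q[np.abs(q[:,1])<50]
print(np.percentile(q,[2,50,98],axis=0).round(1).tolist())
p,d=robot.get_image("top");cv2.imwrite("pics/t10.png",cv2.resize(p[90:220,200:380,::-1],None,fx=4,fy=4))
plan([(*push(1.8,45,1)[:2],180,push(1.8,45,1)[3]),push(1.8,45,1)])
print(push(1.8,45,1))
E
```

```text
ee_pos: [586.0, 49.0, 40.9]
ft_force: [-7.7, 3.0, 4.6]
ee_pos: [586.0, 49.0, 40.9]
ft_force: [-9.6, 3.8, 8.5]
time: 16.55
ee_pos: [505.3, 68.8, 208.4]
tool_rot: [0.26, 1.543, -0.2]
ft_force: [1.8, -0.0, 0.0]
width: -0.0
[[-30.4, -37.5], [-17.0, -0.4], [0.8, 39.3]]
[[0.0289, 0.0907, 0.1684], 53.2]
[[0.1518, 0.086, 0.1677], 53.2]
(np.float64(692.8), np.float64(107.4), 57, np.float64(-70.06000000000002))
```

View pics/t10.png

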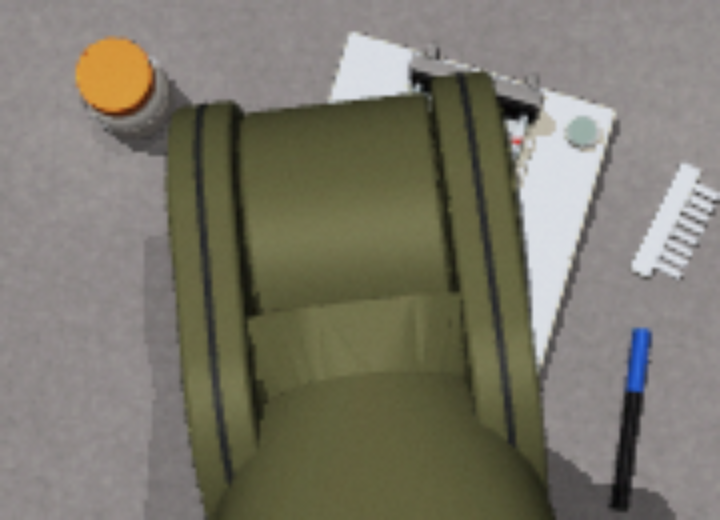

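The arm covers most of this view; the cup and comb haven't moved. The foot's rear edge at −30.4 puts the wall home (0 ± 1 mm). Now to the other side of the knob.

```bash
python3 -m handwheel '[[-1,[0.029,0.091,0.168],53],[-1,[0.029,0.091,0.168],53],[-1,[0.029,0.091,0.168],53],[-1,[0.029,0.091,0.168],53],[-1,[0.029,0.091,0.168],53],[-1,[0.029,0.091,0.168],53],[-1,[0.029,0.091,0.168],53],[-1,[0.029,0.091,0.168],53],[-1,[0.029,0.091,0.168],53],[-1,[0.029,0.091,0.168],53]]'
python3 - <<'E'
from h import *
p,W,i=wrist("pics/w11.png");r,g,b=p[...,0],p[...,1],p[...,2];z=W[...,2]
blobs(p,W,(p.max(2)<60)&(z>78)&(z<92),"knob",30)
blobs(p,W,(r>g+60)&(r>b+60)&(z>38)&(z<60),"red",30)
print(robot.sense()["ee_pos"],push(1.8,0,1))
plan([(*push(1.8,45,1)[:2],100,push(1.8,45,1)[3]),push(1.8,45,1),push(1.8,22,1)])
E
```

```text
time: 17.48
ee_pos: [688.9, 107.4, 172.5]
tool_rot: [0.973, 1.371, -0.922]
ft_force: [-0.0, 0.3, 0.6]
width: -0.2
knob 228 (320, 157) [677.3 150.6  84.9] caster [ 46.7 124.2]
knob 658 (434, 271) [815.4  87.9  85.1] caster [197.1 104.7]
knob 37 (400, 333) [813.5  12.6  87.4] caster [217.3  32.2]
red 1219 (274, 151) [636.4 135.9  49.4] caster [11.8 98.1]
[688.92498522 107.54410712 173.14003767] (np.float64(677.4), np.float64(149.7), 57, np.float64(-70.06000000000002))
[[0.0731, 0.0023, 0.0037], 0.3]
[[0.1161, 0.0016, 0.005], 0.3]
[[0.1168, 0.0016, -0.018], 0.3]
```

View pics/w11.png

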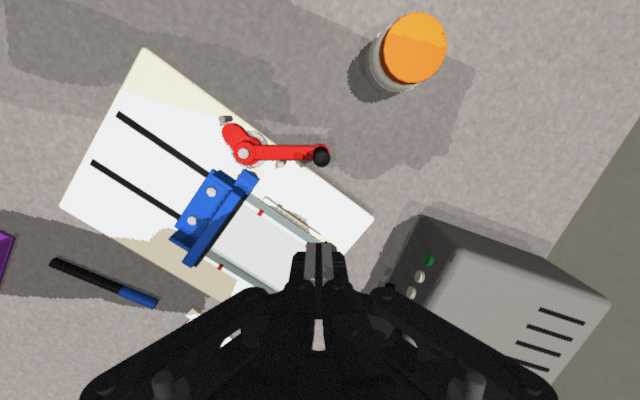

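The knob at (320,157) is within 1 mm of where cam 1.8 puts it, and the wall (215,215) sits against the tray. Descend, approach and push back.

```bash
python3 -m handwheel '[[-1,[0.04,0.002,0.004],0],[-1,[0.08,0.002,0.004],0],[-1,[0.1,0.002,0.005],0],[-1,[0.115,0.002,0.005],0],[-1,[0.115,0.002,-0.002],0],[-1,[0.115,0.002,-0.009],0],[-1,[0.115,0.002,-0.014],0],[-1,[0.115,0.002,-0.018],0],[-1,[0.115,0.002,-0.018],0]]'
python3 - <<'E'
from h import *
plan([push(c,18.5,1,57) for c in(1.8,1.7,1.6,1.5,1.4,1.3,1.2,1.1)])
E
```

```text
time: 18.28
ee_pos: [686.5, 131.0, 62.6]
tool_rot: [0.976, 1.368, -0.917]
ft_force: [1.0, 0.6, -0.4]
width: -0.0
[[0.0056, -0.0023, -0.002], 0.3]
[[0.0058, -0.0008, -0.0093], -5.4]
[[0.0061, -0.0, -0.0167], -11.1]
[[0.0063, 0.0, -0.024], -16.9]
[[0.0065, -0.0007, -0.0314], -22.6]
[[0.0067, -0.002, -0.0387], -28.3]
[[0.0069, -0.0042, -0.0458], -34.0]
[[0.007, -0.007, -0.0527], -39.7]
```

```bash
python3 -m handwheel '[[-1,[0.003,-0.001,-0.003],0],[-1,[0.004,-0.001,-0.006],-3],[-1,[0.004,-0.001,-0.0093],-5],[-1,[0.004,-0.0004,-0.013],-8],[-1,[0.004,0,-0.0167],-11],[-1,[0.004,0,-0.0204],-14],[-1,[0.004,0,-0.024],-17],[-1,[0.004,-0.0003,-0.0277],-20],[-1,[0.004,-0.0007,-0.0314],-23],[-1,[0.004,-0.0013,-0.035],-26]]'
python3 - <<'E'
from h import *
plan([push(c,18.5,1,57) for c in(1.4,1.3,1.2,1.1,1,.9,.8)])
p,W,i=wrist("pics/w12.png")
E
```

```text
time: 19.12
ee_pos: [674.9, 161.5, 58.5]
tool_rot: [0.626, 1.488, -0.568]
ft_force: [4.1, -0.8, -1.9]
width: 0.0
[[0.0014, -0.0007, 0.0008], 3.4]
[[0.0016, 0.0013, -0.0064], -2.3]
[[0.0018, 0.0025, -0.0137], -8.0]
[[0.0019, 0.003, -0.0211], -13.8]
[[0.002, 0.0026, -0.0285], -19.5]
[[0.002, 0.0016, -0.0358], -25.2]
[[0.0021, -0.0002, -0.043], -30.9]
```

```bash
python3 -m handwheel '[[-1,[0.001,0.0005,-0.0028],-2],[-1,[0.001,0.0013,-0.0064],-4],[-1,[0.001,0.002,-0.01],-6],[-1,[0.001,0.0025,-0.0137],-8],[-1,[0.001,0.0028,-0.0174],-11],[-1,[0.001,0.003,-0.0211],-14],[-1,[0.001,0.0028,-0.0248],-17],[-1,[0.001,0.0026,-0.0285],-20],[-1,[0.001,0.0022,-0.0322],-23],[-1,[0.001,0.0016,-0.0358],-25]]'
python3 - <<'E'
from h import *
plan([push(c,18.5,1,57) for c in(.9,.8,.7,.6,.5,.4,.3,.2)])
E
```

```text
time: 20.0
ee_pos: [649.5, 187.5, 58.3]
tool_rot: [0.286, 1.55, -0.23]
ft_force: [1.8, -2.4, -0.5]
width: -0.1
[[0.0013, 0.0002, 0.0006], -0.3]
[[0.0013, 0.0016, -0.0066], -6.0]
[[0.0014, 0.0023, -0.014], -11.7]
[[0.0014, 0.0024, -0.0214], -17.4]
[[0.0013, 0.0016, -0.0289], -23.2]
[[0.0013, 0.0001, -0.0361], -28.9]
[[0.0012, -0.0021, -0.0432], -34.6]
[[0.0011, -0.005, -0.05], -40.3]
```

```bash
python3 -m handwheel '[[-1,[0.001,0.001,-0.0035],-3],[-1,[0.001,0.0016,-0.0066],-6],[-1,[0.001,0.002,-0.01],-9],[-1,[0.001,0.0023,-0.014],-12],[-1,[0.001,0.0024,-0.0177],-15],[-1,[0.001,0.0024,-0.0214],-17],[-1,[0.001,0.002,-0.025],-20],[-1,[0.001,0.0016,-0.0289],-23],[-1,[0.001,0.0008,-0.0325],-26],[-1,[0.001,0.0001,-0.0361],-29]]'
python3 - <<'E'
from h import *
plan([push(c,18.5,1,57) for c in(.4,.3,.25,.2,.15,.1,.05,0)])
E
```

```text
time: 20.83
ee_pos: [615.9, 199.4, 57.8]
tool_rot: [-0.113, 1.551, 0.165]
ft_force: [3.7, -1.9, 1.7]
width: -0.1
[[0.0008, -0.0, -0.0005], 0.1]
[[0.0007, 0.0015, -0.0078], -5.6]
[[0.0007, 0.0019, -0.0115], -8.5]
[[0.0006, 0.0022, -0.0152], -11.3]
[[0.0006, 0.0024, -0.0189], -14.2]
[[0.0005, 0.0022, -0.0226], -17.1]
[[0.0004, 0.002, -0.0263], -19.9]
[[0.0003, 0.0015, -0.03], -22.8]
```

```bash
python3 -m handwheel '[[-1,[0,0.0008,-0.004],-3],[-1,[0,0.0015,-0.0078],-6],[-1,[0,0.0019,-0.0115],-9],[-1,[0,0.0022,-0.0152],-11],[-1,[0,0.0022,-0.017],-13],[-1,[0,0.0023,-0.019],-14],[-1,[0,0.0023,-0.021],-16],[-1,[0,0.0022,-0.0226],-17],[-1,[0,0.0022,-0.0226],-17]]'; for k in 1 2 3; do python3 -m handwheel '[[-1,[0,0,-0.0012],-1],[-1,[0,0,-0.0012],-1]]' | grep -E 'ee_pos|ft_f';done
python3 - <<'E'
from h import *
plan([push(c,18.5,1,57) for c in(.1,.05,0)])
E
```

```text
time: 21.58
ee_pos: [592.1, 198.2, 57.1]
tool_rot: [-0.344, 1.521, 0.395]
ft_force: [3.8, 0.2, 3.1]
width: 0.2
ee_pos: [590.4, 197.9, 56.7]
ft_force: [2.2, 0.5, 3.3]
ee_pos: [588.8, 197.3, 56.4]
ft_force: [2.8, 2.1, 3.0]
ee_pos: [587.4, 196.7, 56.1]
ft_force: [2.5, 2.2, 3.5]
[[-0.0008, -0.0021, 0.0056], 3.0]
[[-0.0009, -0.0011, 0.002], 0.1]
[[-0.001, -0.0002, -0.0016], -2.8]
```

```bash
for k in 1 2 3; do python3 -m handwheel '[[-1,[-0.0003,0,-0.001],-1],[-1,[-0.0003,0,-0.001],-1]]' | grep -E 'ee_pos|ft_f';done
```

```text
ee_pos: [586.6, 196.3, 56.2]
ft_force: [2.7, 4.0, 1.8]
ee_pos: [586.1, 196.2, 56.4]
ft_force: [3.2, 5.3, -0.2]
ee_pos: [585.9, 196.3, 56.6]
ft_force: [6.0, 7.0, -2.4]
```

At the stop. Back off, lift and look.

```bash
python3 -m handwheel '[[-1,[0,0,0.01],0],[-1,[0,0,0.02],0],[-1,[-0.04,0,0.02],0],[-1,[-0.08,0,0.02],0],[-1,[-0.12,0,0.02],0],[-1,[-0.16,0.02,0.02],0],[-1,[-0.18,0.04,0.02],0],[-1,[-0.2,0.06,0.02],0],[-1,[-0.2,0.06,0.02],0]]'
python3 - <<'E'
from h import *
p,W,i=wrist("pics/w13.png");r,g,b=p[...,0],p[...,1],p[...,2];z=W[...,2]
blobs(p,W,(p.max(2)<60)&(z>80)&(z<92),"knob",20)
m=(b>r+50)&(z>24)&(z<35);q=np.array([wc(w) for w in W[m]]);q=q[np.abs(q).max(1)<50]
if len(q): print("foot",np.percentile(q,[2,50,98],axis=0).round(1).tolist())
print("cam0",push(0,0,1),robot.sense()["time"])
m=(abs(p-p.mean(2,keepdims=True)).max(2)<25)&(abs(z-49)<8);q=np.array([wc(w) for w in W[m]])
# tray: rim height z 22+27=49
q=q[(abs(q[:,0]-65)<60)&(abs(q[:,1])<45)]
if len(q): print("tray rim",np.percentile(q,[1,50,99],axis=0).round(1).tolist(),len(q))
E
```

```text
time: 23.33
ee_pos: [566.3, 250.7, 262.9]
tool_rot: [-0.428, 1.502, 0.479]
ft_force: [0.2, -0.4, 0.5]
width: 0.0
knob 119 (264, 146) [569.6 186.4  85. ] caster [-66.8 126.8]
knob 1106 (62, 247) [815.   37.2  86.7] caster [211.5  56.2]
foot [[-30.6, -37.4], [-14.2, -2.7], [0.5, 36.8]]
cam0 (np.float64(570.6), np.float64(185.6), 57, np.float64(32.94)) 23.3833
tray rim [[21.9, -41.7], [98.9, -12.9], [116.3, 42.7]] 1544
```

View pics/w13.png

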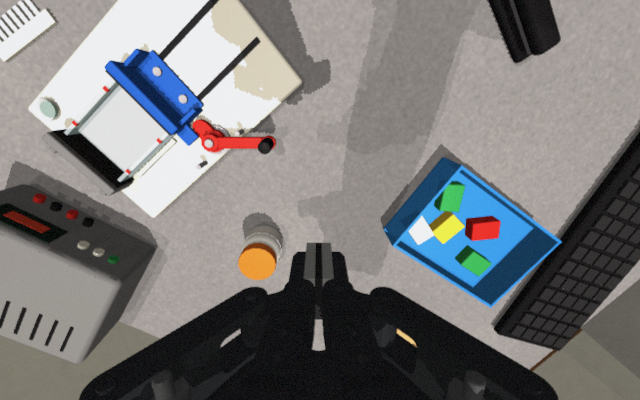

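The lever is back: the knob at (264,146) is about 1 mm from its cam 0 position. The lobe sits behind the roller, the wall is home, and the tray fills the gap up to the black gasket. The arm is clear, so I'll hand it in.

```bash
python3 -c "
from workcell import robot
print(robot.finish_job())"
```

```text
the job is handed in; nothing more can be done
None
```

The job is handed in at about 23.4 s of the 58 s allowed; `finish_job` reports no verdict. I pushed the lever clockwise to its stop, pushed the wall home until it stopped, then pushed the lever back to its locked stop, all with shut fingertips.

**Last checks from the wrist camera:**
- **Lever:** the knob is about 1 mm from where it should be at cam 0, which puts cam within about 0.02 rad of the stop.
- **Wall:** its rear face is at caster x ≈ 0 ± 1 mm, so the wall joint is about 0.075 m.
- **Tray:** by eye it lies flat and fills the gap up to the fixed wall's gasket. I did not get a separate precise measurement of its position; that it is seated follows from the wall stopping fully home against it.
- **Forces:** the readings stayed below about 15 N, against limits of 30 N on the lever and 40 N on the wall.
- **Bystanders:** the arm touched none of them, and those still in view looked unmoved.

**What went wrong:** early on, the last joint ran into its range limit. I fixed that by turning the tool about 180°, which left it tilted about 2° for the rest of the job with no visible effect. No check failed; the top and wrist cameras placed the caster about 2 mm apart, so I used their average.

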